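# Slide the battery pack into its charging dock and start the charge

### The arm

A 6-joint arm with a two-finger parallel gripper is mounted at the origin on the work surface. World frame = base frame: x ahead of the robot, y to its left, z up, the work surface at z = 0. Lengths are in mm, angles in rad, forces in N, time in s.
With the tool pointing down it reaches from about 300 to 875 mm from the base axis. Payload 6.4 kg.
Tool frame: the origin (TCP) lies at the very end of the fingers, on their centre line; the grasp point (between the pads) lies 19 mm behind it; z points along the fingers, y is the line along which they close (so a half turn about z gives the same grasp; the last joint's range is limited). The gripper opens to 88 mm and grips with 3 to 60 N. Pads are 18 mm wide; open, the fingers measure 123 mm over their backs; the gripper's body (75 mm by 187 mm) begins 45 mm behind the grasp point.
Start: joints at [-1.446, 0.181, 1.607, -0, 1.354, -0.206], TCP at [186.776, -543.834, 238.714] pointing down, gripper open.
Joint ranges: [-2.99, 2.99], [-0.89, 2.07], [0.3, 2.58], [-1.14, 4.28], [0, 2.63], [-3.12, 3.12]. Speed limits (rad/s): [2.57, 2.57, 3.01, 3.14, 3.14, 3.14].

### API

Orientations are given as a 3x3 rotation matrix whose columns are the frame's x, y, z axes.
In Python, from station import arm gives the robot as it stands.
- The arm moves only by the shell command python3 -m pendant 'ROWS'. ROWS is JSON, a list of rows, each a list of 7 numbers: the shift along the world's x, y, z in cm, then the turn, a rotation vector about the world's x, y, z in rad, then the gripper's target within -1 to 1 (fully open at 1, half-way at 0, shut at -1). In form: [[x, y, z, wx, wy, wz, claw], ...]. A call has 1 to 5 rows; each row shifts and turns the commanded pose from where the row before left it; what a row does not reach is not made up. A row lasts 1/10 s, in which the tool goes at most 50 mm and 8.59 degrees, less where a joint would pass 70% of its speed; a pose out of reach is approached as far as the arm can. A call with a gripper value outside its range is refused whole. The fingers move at their own pace and stop on an object; the grip force is fixed at half the most. Time passes only in rows, so rows that do not move let the fingers close. It gives the time, the measured TCP pose, the force, the opening and the grip force at its end, in the units of the state.
- arm.get_state(): the state, without advancing time (a new reading comes with each control period).
- arm.read_camera(name): name is "scene" or "top" or "wrist"; returns a dict with "image" (384x512x3 uint8, blue, green, red), "range_z" (384x512 float32, mm along the optical axis (not along the pixel's ray), 0 where there is no reading), "mtx" (3x3 intrinsics, pixels), "k1" (the pictures are not rectified: a ray, as slopes to the right and down, at radius r is drawn at 1 + k1 r^2 times it, then the intrinsics apply), "extrinsics" (4x4, takes a point from camera to world coordinates); the wrist camera has in their place "hand_eye" (4x4, takes a point from camera to tool coordinates, whose origin is the TCP and whose axes are the flange's). Camera axes: x right, y up, looking along -z (the intrinsics and any distortion apply to the point x, -y, -z); pixel columns grow to the right and rows downward; lengths in mm; the calibration is good to about 2 mm. A picture is of the moment at which its call begins: read the wrist's pose just before it.
- arm.hand_in(): hands the job in; it is judged then, once.
The state is a dict: "time": time; "joint_positions": joint angles; "qd": joint speeds; "tau": joint torques, N m; "position": TCP position; "orientation": TCP orientation; "contact_force": force on the tool from outside, world axes, zero at the start; "wrist_torque": the same for the moment, N m; "width": finger opening in mm; "grasp_force": force on a finger pad.
Only numpy, scipy, OpenCV 4.12 (cv2) and the standard library are available. Lean on these libraries where they do the work, as an engineer would, in place of code of your own. Each camera call takes 0.05 s, during which the arm holds its last target. There are 200 camera calls.

### The job

Push the tall, heavy battery pack across the bench into its charging dock, low on its foot so that it slides upright and never tips, until it is fully home against the dock's back; do not lift it or touch its carry handle. Once it is home, press the round button on the small box beside the dock fully down and let it go. Leave the bottle, the jar and the tip box where they stand.

Things in the scene. Friction and masses are not known exactly. Their poses are not given: they have to be found in the camera images.
- pack: Loose battery pack, about 2 kg, before the dock's mouth. Black foot x -65..65, y -60..60 mm, 36 high; grey case x -20..65, y -53..53 mm, from 36 to 170 mm up: flush in front (+x), a 45 mm ledge behind. Origin: centre of underside. +x points to the dock: push the foot's back face (x = -65 mm). Pushed above some 70 mm it may tip; sliding takes 8 to 16 N.
- handle: Steel carry handle on top of the pack, a bow along the pack's y, 80 mm long, fixed to the pack; origin on the pack's top (170 mm above the bench) at its foot, bow rises to 203 mm. Not to be touched.
- dock: Fixed dock, open at its -x. Rails 25 mm high, 14 thick, 138 apart inside, x -20..65 mm; mouth pieces flare outward from x = -20 to -60 mm (about 190 apart inside). No floor plate. Back: white block 90 mm high, 170 wide, front face at x = 65 mm. Origin at bench height: the pack is home when its origin and yaw coincide with the dock's.
- station: Small white box 70 x 70 x 40 mm fixed to the bench to the left or the right of the dock (about 170 mm to the side), carrying the round start button on its top. Origin: centre of its underside.
- start_top (a point): Centre of the upper face of the round steel start button (32 mm across), which is pressed straight down; it moves with the button.
- start (a joint): Travel of the start button in m: 0 released, 0.006 fully down (a spring, about 5 N at full travel); springs back when let go.
- bottle: Bystander: amber bottle, 60 mm across, 150 mm tall, standing on the other side of the dock from the button box. Origin: centre of its underside.
- jar: Bystander: white screw jar, 56 mm across, 75 mm tall, to the left (+y). Origin: centre of its underside.
- tipbox: Bystander: closed pipette tip box 85 x 120 x 60 mm, to the right (-y). Origin: centre of its underside.

How it is judged (in metres and radians):
On the way, in this order (a step that is already met when the one before it is completed fails the run):
1. the pack stands home in the dock (x of pack in the frame of dock above -0.006 m and horizontal distance between pack and dock below 0.015 m and angle between pack's own z axis and vertical below 0.05 rad), for 0.2 s.
2. the start button is pressed fully down by the fingers (value of joint start above 0.0045 m and contact force between the fingers and anything else above 0.5 N), for 0.1 s.
At the end, for the whole second after the job is handed in: The pack stands upright and at rest in the dock, its foot within 6 mm of the dock's back block and within 15 mm of the home place, square to the dock within 7 degrees, and the start button has been pressed (at least 4.5 of its 6 mm) after that and let go again (all of step 1 and angle between the x axis of pack and the x axis of dock, either way round below 0.12 rad and linear speed of pack below 0.02 m/s and value of joint start below 0.002 m); the robot touches nothing.
It fails at once if the pack tips or rocks by more than 11 degrees (angle between pack's own z axis and vertical above 0.2 rad).
It fails at once if the pack is lifted off the bench (height (world z) of pack above 0.02 m).
It fails at once if the carry handle is touched (contact force between any of the arm, the fingers and handle above 1 N).
It fails at once if the start button is pressed before the pack is home (value of joint start above 0.003 m and x of pack in the frame of dock below -0.009 m).
It fails at once if the bottle, the jar or the tip box is moved by more than 20 mm or tipped (distance of any of bottle, jar, tipbox from where it was at the start of the episode above 0.02 m or angle between any of bottle, jar, tipbox's own z axis and vertical above 0.4 rad).
It also fails if it takes over 64 s, if anything falls off the work surface, if the arm or the gripper's body presses on something with over 40 N, if the wrist force passes 120 N, or if a joint passes its speed limit or range.

## Working session

There is one attempt and no reset: what is moved stays moved. The work goes in short steps, Python scripts to look and compute and a shell command to move; the robot and the scene stay as the last step left them, time stands still between calls to the robot, and variables do not carry over. Pictures are saved under pics/ and viewed, at most 10 in all, crops included, and the job is handed in when it is done.

```bash
mkdir -p pics; cat > h.py <<'E'
import numpy as np, cv2, pickle
from station import arm
def grab(n):
    s=arm.get_state(); c=arm.read_camera(n)
    if 'extrinsics' in c: T=np.array(c['extrinsics'])
    else:
        B=np.eye(4);B[:3,:3]=s['orientation'];B[:3,3]=s['position'];T=B@np.array(c['hand_eye'])
    c['T']=T; return c
def cloud(c):
    h,w=c['range_z'].shape; u,v=np.meshgrid(np.arange(w),np.arange(h))
    K=np.array(c['mtx']); p=np.stack([u,v],-1).reshape(-1,1,2).astype(float)
    q=cv2.undistortPoints(p,K,np.array([c['k1'],0,0,0,0.])).reshape(h,w,2)
    z=c['range_z']; P=np.stack([q[...,0]*z,-q[...,1]*z,-z],-1)
    W=P@c['T'][:3,:3].T+c['T'][:3,3]; W[z<=0]=np.nan; return W
E
python3 - <<'E'
from h import *
for n in('top','scene'):
    c=grab(n); cv2.imwrite(f'pics/{n}0.png',c['image']); pickle.dump(c,open(n+'0.pkl','wb'))
    print(n,c['T'].round(2).tolist(),c['k1'],(c['range_z']>0).mean())
E
```

```text
top [[0.02, 0.99, -0.13, 428.4], [-1.0, 0.02, 0.02, 17.45], [0.03, 0.13, 0.99, 1153.25], [0.0, 0.0, 0.0, 1.0]] -0.027241832778021103 0.9959208170572916
scene [[-0.05, -0.61, 0.79, 1280.86], [1.0, -0.04, 0.03, 38.52], [0.02, 0.79, 0.61, 688.83], [0.0, 0.0, 0.0, 1.0]] -0.042493239633872845 0.9959920247395834
```

View pics/top0.png

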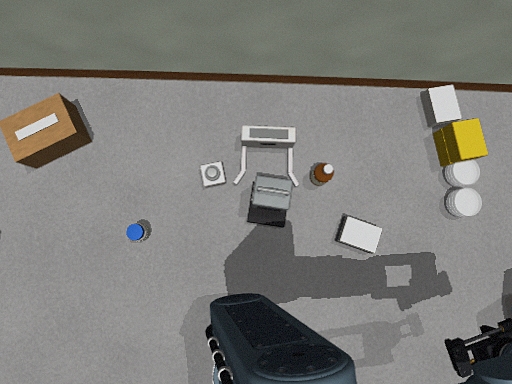

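View pics/scene0.png

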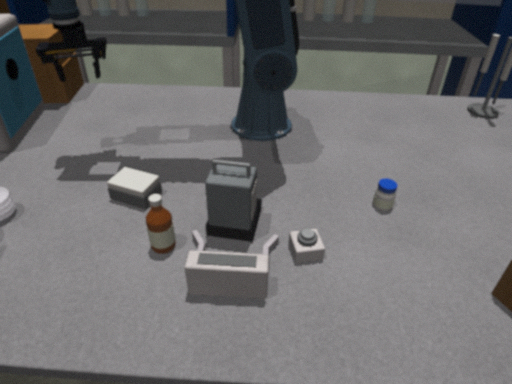

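The top view shows the dock back at (268,135), the pack at (270,200) just outside the mouth, the button box at (212,173) to the left, the bottle at (323,172), the tip box at (360,233) and the jar at (136,232). The scene view agrees.

```bash
python3 - <<'E'
from h import *
def rect(n,W,m):
    P=W[m]; r=cv2.minAreaRect(P[:,:2].astype(np.float32)); print(n,len(P),np.round(r[0],1),np.round(r[1],1),round(r[2],2),'z',np.nanpercentile(P[:,2],[5,50,95]).round(1))
for name in('top',):
    c=pickle.load(open(name+'0.pkl','rb'));W=cloud(c);v,u=np.mgrid[:384,:512]
    z=W[...,2]
    box=lambda a,b,d,e:(u>=a)&(u<=b)&(v>=d)&(v<=e)
    b=box(240,300,165,235)
    rect('case',W,b&(z>160)&(z<178)); rect('foot',W,b&(z>30)&(z<42)&(u>245)&(u<290)&(v>195))
    rect('back',W,box(235,300,118,150)&(z>82)&(z<97))
    rect('railL',W,box(230,252,145,190)&(z>19)&(z<29)); rect('railR',W,box(283,302,145,190)&(z>19)&(z<29))
    rect('railLs',W,box(230,252,145,172)&(z>19)&(z<29)); rect('railRs',W,box(283,302,145,172)&(z>19)&(z<29))
    rect('box',W,box(195,230,155,190)&(z>36)&(z<43)); rect('btn',W,box(195,230,155,190)&(z>44))
    rect('tip',W,box(330,390,210,260)&(z>54));rect('bottle',W,box(305,340,155,190)&(z>60));rect('jar',W,box(120,155,215,250)&(z>60))
    print('bench',np.nanmedian(z[200:220,150:200]))
E
```

```text
case 972 [550.1 -49.6] [103.2  84.8] 82.73 z [165.9 169.6 173. ]
foot 558 [503.5 -43.5] [116.7  80.9] 82.29 z [32.9 35.9 39.3]
back 851 [742.1 -41.1] [165.9  51.5] 89.65 z [85.5 90.1 93.8]
railL 181 [657.4  40.5] [ 31.7 134. ] 75.95 z [20.8 24.8 28. ]
railR 176 [ 653.7 -117.9] [129.6  29. ] 9.74 z [20.5 24.5 27.8]
railLs 127 [673.8  27.2] [32.6 91.2] 87.44 z [21.3 24.7 27.8]
railRs 111 [ 675.3 -114.2] [84.7 22.2] 5.06 z [20.9 24.6 27.9]
box 265 [620.2 131.4] [69.7 69.7] 13.46 z [36.8 39.4 41.9]
btn 185 [621.1 131.1] [47.  58.2] 5.98 z [47.8 54.8 64.6]
tip 986 [ 437.9 -333.5] [118.   81.3] 71.59 z [56.4 59.7 63.3]
bottle 340 [ 622.2 -207.1] [59.5 52.4] 33.46 z [ 71.1 105.7 151.2]
jar 233 [430.6 356.3] [45.1 50.5] 2.48 z [69.  74.9 78.7]
bench 0.1984264627230914
```

```bash
python3 - <<'E'
from h import *
c=pickle.load(open('top0.pkl','rb'));W=cloud(c);v,u=np.mgrid[:384,:512];z=W[...,2]
def line(n,m):
    P=W[m]; print(n,len(P),end=' ')
    vx,vy,x0,y0=cv2.fitLine(P[:,:2].astype(np.float32),cv2.DIST_HUBER,0,.01,.01).ravel(); print(np.round([x0,y0,np.degrees(np.arctan2(vy,vx))],1))
line('dockface',(z>30)&(z<80)&(u>244)&(u<292)&(v>135)&(v<155)&(W[...,0]<725))
line('packback',(z>8)&(z<28)&(u>252)&(u<282)&(v>215)&(v<235)&(W[...,0]<475))
for s,m in(('L',W[...,1]>-30),('R',W[...,1]<-60)):
    line('rail'+s,m&(z>21)&(z<28)&(W[...,0]>635)&(W[...,0]<712)&(abs(W[...,1]+41)<95)&(abs(W[...,1]+41)>60))
s=arm.get_state();print(np.round(s['orientation'],3).tolist(),s['position'],s['width'])
E
```

```text
dockface 193 [717.3 -39.4  89.4]
packback 7 [462.9 -41.7  82.5]
railL 92 [672.4  35.2  -1.3]
railR 88 [ 672.  -113.8   -1.6]
[[0.946, 0.325, -0.0], [0.325, -0.946, 0.002], [0.0, -0.002, -1.0]] [ 186.70635987 -543.33922065  237.91823289] 87.99582801033523
```

```bash
python3 -m pendant '[[1.83,3.87,0,0,0,-0.027,1],[1.83,3.87,0,0,0,-0.027,1],[1.83,3.87,0,0,0,-0.027,1],[1.83,3.87,0,0,0,-0.027,1],[1.83,3.87,0,0,0,-0.027,1]]'; python3 -m pendant '[[1.83,3.87,0,0,0,-0.027,1],[1.83,3.87,0,0,0,-0.027,1],[1.83,3.87,0,0,0,-0.027,1],[1.83,3.87,0,0,0,-0.027,1],[1.83,3.87,0,0,0,-0.027,1]]'; python3 -m pendant '[[1.83,3.87,0,0,0,-0.027,1],[1.83,3.87,0,0,0,-0.027,1],[1.83,3.87,0,0,0,-0.027,1],[0,0,0,0,0,0,1]]'
```

```text
time: 0.6
position: [278.6, -348.5, 238.3]
orientation: [[0.981, 0.193, -0.0], [0.193, -0.981, 0.001], [-0.0, -0.001, -1.0]]
contact_force: [-0.0, -0.5, 0.2]
width: 87.9
grasp_force: 0.0
time: 1.1
position: [370.0, -155.1, 238.6]
orientation: [[0.998, 0.059, 0.0], [0.059, -0.998, -0.0], [0.0, 0.0, -1.0]]
contact_force: [0.5, 0.4, 0.8]
width: 87.8
grasp_force: 0.0
time: 1.5
position: [425.5, -36.5, 238.5]
orientation: [[1.0, -0.014, 0.0], [-0.014, -1.0, 0.002], [0.0, -0.002, -1.0]]
contact_force: [-0.7, -0.3, 0.5]
width: 88.1
grasp_force: 0.0
```

```bash
python3 -m pendant '[[0,-0.35,-4.5,0,0,0,1],[0,0,-4.5,0,0,0,1],[0,0,-4.5,0,0,0,1],[0,0,-4.5,0,0,0,1],[0,0,-2.5,0,0,0,1]]'; python3 -m pendant '[[0,0,-1.2,0,0,0,1],[0,0,-0.7,0,0,0,1],[0.5,0,0,0,0,0,1],[0.5,0,0,0,0,0,1],[0.4,0,0,0,0,0,1]]'
```

```text
time: 2.0
position: [421.9, -44.1, 30.4]
orientation: [[1.0, -0.02, -0.005], [-0.02, -1.0, 0.002], [-0.005, -0.001, -1.0]]
contact_force: [0.1, 0.4, 0.3]
width: 88.4
grasp_force: 0.0
time: 2.5
position: [440.6, -44.8, 16.1]
orientation: [[1.0, -0.02, 0.003], [-0.02, -1.0, -0.001], [0.003, 0.001, -1.0]]
contact_force: [0.5, 0.6, 0.6]
width: 88.2
grasp_force: 0.0
```

```bash
python3 -m pendant '[[0.4,0.4,0,0,0,0,1],[0.4,0,0,0,0,0,1],[0.4,0,0,0,0,0,1],[0.4,0,0,0,0,0,1],[0.4,0,0,0,0,0,1]]'; python3 -m pendant '[[0.4,0,0,0,0,0,1],[0.4,0,0,0,0,0,1],[0.4,0,0,0,0,0,1],[0.4,0,0,0,0,0,1],[0.4,0,0,0,0,0,1]]'; cat > look.py <<'E'
from h import *
import sys
c=grab('top'); W=cloud(c); z=W[...,2]
P=W[(z>160)&(z<178)&(abs(W[...,1]+45)<90)&(W[...,0]>535+float(sys.argv[1]))&(W[...,0]<740)]
b=np.array(c['image'])[(z>160)&(z<178)&(abs(W[...,1]+45)<90)&(W[...,0]>535+float(sys.argv[1]))&(W[...,0]<740)]
r=cv2.minAreaRect(P[:,:2].astype(np.float32));print(len(P),np.round(r[0],1),np.round(r[1],1),r[2])
cv2.imwrite(f'pics/{sys.argv[2]}.png',cv2.resize(c['image'][90:270,170:390],None,fx=3,fy=3))
E
python3 look.py -30 p1
```

```text
time: 3.0
position: [452.6, -39.9, 13.7]
orientation: [[1.0, -0.021, -0.014], [-0.021, -1.0, 0.001], [-0.014, -0.001, -1.0]]
contact_force: [-25.7, -9.4, 20.7]
width: 88.3
grasp_force: 12.8
time: 3.5
position: [471.9, -39.9, 13.6]
orientation: [[1.0, -0.019, -0.016], [-0.019, -1.0, 0.001], [-0.016, -0.001, -1.0]]
contact_force: [-27.2, -4.3, 22.6]
width: 88.0
grasp_force: 14.0
768 [559.1 -41. ] [105.6 101.8] 1.1758049726486206
```

View pics/p1.png

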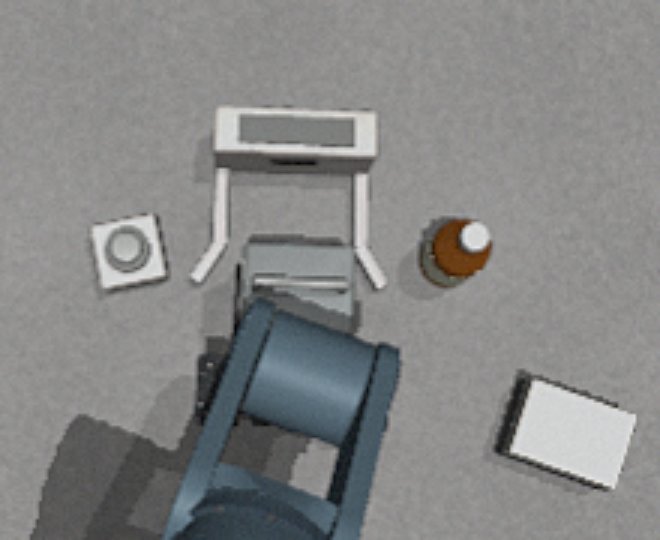

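The pack is now square, centred on y ≈ -41, and heading into the mouth, with clearance on both rails (mouth tips at (200,275) and (378,285) in the crop). I'll continue.

```bash
python3 -m pendant '[[0.5,0,0.1,0,0,0,1],[0.5,0,0.1,0,0,0,1],[0.5,0,0,0,0,0,1],[0.5,0,0,0,0,0,1],[0.5,0,0,0,0,0,1]]'; python3 -m pendant '[[0.5,0,0,0,0,0,1],[0.5,0,0,0,0,0,1],[0.5,0,0,0,0,0,1],[0.5,0,0,0,0,0,1],[0.5,0,0,0,0,0,1]]'
```

```text
time: 4.05
position: [498.5, -38.8, 14.1]
orientation: [[1.0, -0.019, -0.012], [-0.019, -1.0, 0.003], [-0.012, -0.002, -1.0]]
contact_force: [-10.9, -0.4, -5.3]
width: 88.1
grasp_force: 5.1
time: 4.55
position: [523.3, -38.7, 13.9]
orientation: [[1.0, -0.019, -0.012], [-0.019, -1.0, 0.003], [-0.012, -0.002, -1.0]]
contact_force: [-9.4, -0.6, -3.9]
width: 87.8
grasp_force: 5.2
```

Force is now a clean 10 N, about 53 mm to go.

```bash
python3 -m pendant '[[0.5,0,0,0,0,0,1],[0.5,0,0,0,0,0,1],[0.5,0,0,0,0,0,1],[0.5,0,0,0,0,0,1],[0.5,0,0,0,0,0,1]]'; python3 -m pendant '[[0.4,0,0,0,0,0,1],[0.4,0,0,0,0,0,1],[0.4,0,0,0,0,0,1],[0.4,0,0,0,0,0,1],[0.3,0,0,0,0,0,1]]'
```

```text
time: 5.05
position: [548.1, -38.8, 13.8]
orientation: [[1.0, -0.019, -0.013], [-0.019, -1.0, 0.003], [-0.013, -0.002, -1.0]]
contact_force: [-12.3, 1.0, -2.2]
width: 87.8
grasp_force: 6.0
time: 5.55
position: [567.3, -38.9, 13.8]
orientation: [[1.0, -0.019, -0.012], [-0.019, -1.0, 0.002], [-0.012, -0.002, -1.0]]
contact_force: [-12.5, 0.2, -0.1]
width: 88.0
grasp_force: 6.2
```

```bash
python3 -m pendant '[[0.2,0,0,0,0,0,1],[0.2,0,0,0,0,0,1],[0.2,0,0,0,0,0,1]]'; python3 -m pendant '[[0.1,0,0,0,0,0,1],[0.1,0,0,0,0,0,1]]'
```

```text
time: 5.85
position: [572.8, -38.8, 13.8]
orientation: [[1.0, -0.019, -0.013], [-0.019, -1.0, 0.002], [-0.013, -0.002, -1.0]]
contact_force: [-12.8, -0.3, -0.3]
width: 88.0
grasp_force: 6.6
time: 6.05
position: [574.8, -38.9, 13.8]
orientation: [[1.0, -0.019, -0.013], [-0.019, -1.0, 0.002], [-0.013, -0.002, -1.0]]
contact_force: [-13.4, -0.6, 0.7]
width: 88.0
grasp_force: 6.8
```

```bash
for i in 1 2; do :; done; python3 -m pendant '[[0.1,0,0,0,0,0,1],[0.1,0,0,0,0,0,1]]'; python3 -m pendant '[[0.1,0,0,0,0,0,1],[0.1,0,0,0,0,0,1]]' | grep -E 'pos|force'
```

```text
time: 6.25
position: [576.8, -38.9, 13.8]
orientation: [[1.0, -0.019, -0.013], [-0.019, -1.0, 0.002], [-0.013, -0.002, -1.0]]
contact_force: [-12.7, 0.3, -0.2]
width: 88.3
grasp_force: 6.6
position: [578.1, -38.9, 13.8]
contact_force: [-19.1, -0.3, 4.3]
grasp_force: 9.5
```

```bash
python3 -m pendant '[[0.1,0,0,0,0,0,1],[0.1,0,0,0,0,0,1]]' | grep -E 'pos|force'; python3 look.py 40 p2
```

```text
position: [578.1, -38.9, 13.8]
contact_force: [-28.1, -1.3, 13.3]
grasp_force: 13.9
479 [686.9 -40.1] [103.4  59.8] 87.5818862915039
```

View pics/p2.png

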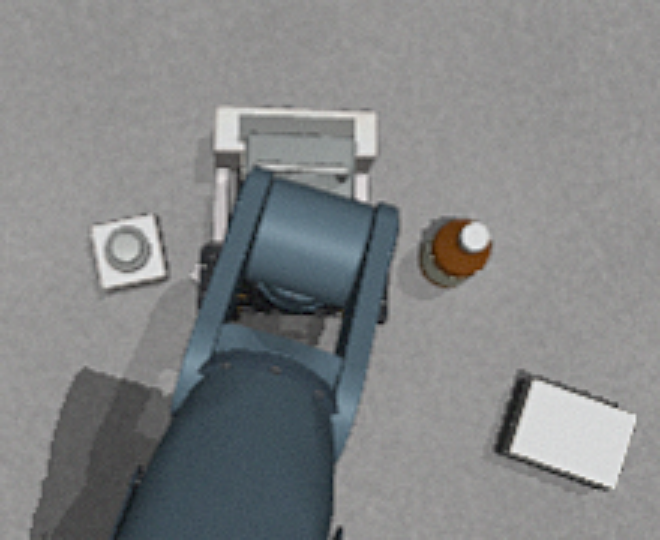

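The position stopped at 578 while the force rose, and the picture shows the case up against the white back block at (297,140), so the pack is home. I'll retreat and measure the button.

```bash
python3 -m pendant '[[-1,0,0,0,0,0,1],[-3,0,0,0,0,0,1],[-4,0,0,0,0,0,1],[-4,0,1,0,0,0,1],[-3,0,4.5,0,0,0,0]]'; python3 -m pendant '[[0,0,4.5,0,0,0,-1],[0,0,4.5,0,0,0,-1],[0,0,4.5,0,0,0,-1],[0,0,4.5,0,0,0,-1],[0,0,2,0,0,0,-1]]'; python3 - <<'E'
from h import *
print(arm.get_state()['joint_positions'])
c=pickle.load(open('top0.pkl','rb'));W=cloud(c)
d=np.hypot(W[...,0]-621,W[...,1]-131);z=W[...,2]
for a in(8,12,16):print(a,np.median(z[d<a]),z[d<a].std())
P=W[(z>56)&(d<40)];print(len(P),P.mean(0))
c=grab('top');W=cloud(c);z=W[...,2]
P=W[(z>160)&(z<178)&(abs(W[...,1]+40)<80)&(W[...,0]>590)&(W[...,0]<760)]
print(cv2.minAreaRect(P[:,:2].astype(np.float32)))
E
```

```text
time: 7.2
position: [433.4, -38.6, 65.1]
orientation: [[1.0, -0.02, -0.009], [-0.02, -1.0, 0.003], [-0.009, -0.003, -1.0]]
contact_force: [0.3, 0.2, 0.7]
width: 82.4
grasp_force: 0.0
time: 7.7
position: [440.8, -40.7, 273.4]
orientation: [[1.0, -0.02, 0.008], [-0.02, -1.0, -0.003], [0.008, 0.003, -1.0]]
contact_force: [-0.7, -0.3, -1.5]
width: 42.2
grasp_force: 0.0
[-3.61561398e-01 -1.65050127e-01  1.88446553e+00  1.43829317e-04
  1.41401215e+00  1.22908946e+00]
8 62.503955566246304 2.084383783701391
12 62.19061282557914 2.06505715613404
16 61.42161761944226 2.7146404915318425
83 [620.74050304 131.25964913  61.46805007]
((674.137451171875, -40.02825164794922), (103.26959228515625, 85.61641693115234), 88.62321472167969)
```

Pack origin measured at (651.6, -40), which matches the dock. The button top is at (621, 131, 62). I'll turn the tool a quarter turn so that its wide side stays clear of the pack.

```bash
python3 -m pendant '[[1.64,1.56,0,0,0,0.143,-1],[1.64,1.56,0,0,0,0.143,-1],[1.64,1.56,0,0,0,0.143,-1],[1.64,1.56,0,0,0,0.143,-1],[1.64,1.56,0,0,0,0.143,-1]]' >/dev/null; python3 -m pendant '[[1.64,1.56,0,0,0,0.143,-1],[1.64,1.56,0,0,0,0.143,-1],[1.64,1.56,0,0,0,0.143,-1],[1.64,1.56,0,0,0,0.143,-1],[1.64,1.56,0,0,0,0.143,-1]]' >/dev/null;  python3 -m pendant '[[1.64,1.56,0,0,0,0.143,-1],[0,0,0,0,0,0,-1],[0,0,0,0,0,0,-1]]'
```

```text
time: 9.05
position: [618.8, 131.5, 267.1]
orientation: [[0.02, 1.0, -0.002], [1.0, -0.02, -0.0], [-0.0, -0.002, -1.0]]
contact_force: [-0.3, -0.0, 0.0]
width: 0.5
grasp_force: 0.0
```

```bash
python3 -m pendant '[[0.2,0,-4.5,0,0,0,-1],[0,0,-4.5,0,0,0,-1],[0,0,-4.5,0,0,0,-1],[0,0,-3,0,0,0,-1],[0,0,-1.5,0,0,0,-1]]'; python3 -m pendant '[[0,0,-0.8,0,0,0,-1],[0,0,0,0,0,0,-1],[0,0,0,0,0,0,-1]]'
```

```text
time: 9.55
position: [618.4, 130.4, 84.7]
orientation: [[0.021, 1.0, -0.006], [1.0, -0.021, -0.0], [-0.0, -0.006, -1.0]]
contact_force: [-0.6, 0.5, 0.2]
width: 0.5
grasp_force: 0.0
time: 9.85
position: [622.6, 131.3, 82.3]
orientation: [[0.019, 1.0, 0.003], [1.0, -0.019, 0.0], [0.0, 0.003, -1.0]]
contact_force: [0.2, -0.2, 0.2]
width: 0.2
grasp_force: 0.0
```

```bash
python3 -m pendant '[[0,0,-1,0,0,0,-1],[0,0,-0.5,0,0,0,-1],[0,0,0,0,0,0,-1]]' | grep -E 'pos|contact'; python3 -m pendant '[[0,0,-0.3,0,0,0,-1],[0,0,-0.3,0,0,0,-1],[0,0,0,0,0,0,-1]]'| grep -E 'pos|contact'; python3 -m pendant '[[0,0,-0.2,0,0,0,-1],[0,0,-0.2,0,0,0,-1],[0,0,0,0,0,0,-1]]'| grep -E 'pos|contact'
```

```text
position: [620.7, 131.4, 64.5]
contact_force: [-0.8, 0.2, -0.6]
position: [621.6, 131.4, 59.4]
contact_force: [-0.1, 0.3, 3.2]
position: [621.7, 131.4, 56.4]
contact_force: [-2.8, -0.8, 9.9]
```

```bash
python3 -m pendant '[[0,0,-0.1,0,0,0,-1],[0,0,0,0,0,0,-1],[0,0,0,0,0,0,-1]]' | grep -E 'pos|contact'; python3 -m pendant '[[0,0,1,0,0,0,-1],[0,0,3,0,0,0,-1],[0,0,4,0,0,0,-1],[0,0,4,0,0,0,-1],[0,0,3,0,0,0,-1]]'| grep -E 'pos|contact'; python3 look.py 40 p3
```

```text
position: [621.7, 131.4, 56.3]
contact_force: [-5.7, -0.6, 15.3]
position: [621.9, 131.4, 206.8]
contact_force: [0.2, 0.4, 0.1]
930 [673.4 -39.5] [103.   85.2] 89.7626724243164
```

View pics/p3.png

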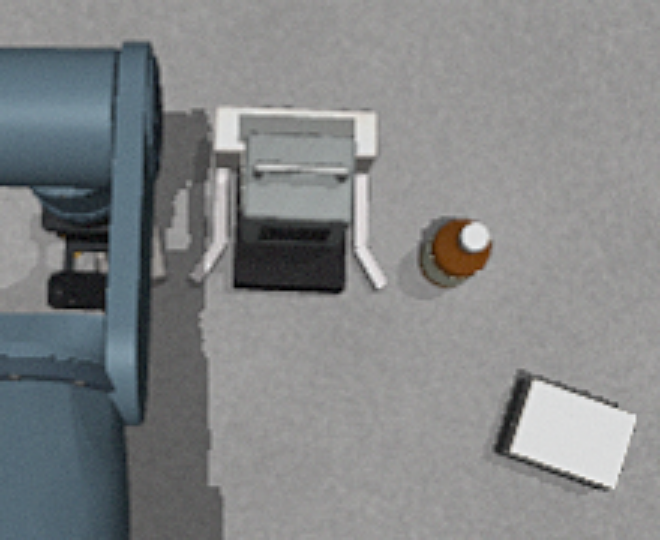

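The pack is upright and square, home against the dock's back block at (297,140), and the bottle and tip box have not moved. The button bottomed out at 15 N and was released.

```bash
python3 -m pendant '[[0,0,0,0,0,0,-1],[0,0,0,0,0,0,-1]]' >/dev/null; python3 -c "
from station import arm; print(arm.hand_in())"
```

```text
the job is handed in; nothing more can be done
None
```

I pushed the pack home upright against the dock's back, pressed the start button to its stop and let it go, and handed the job in. I don't have the verdict: `hand_in()` returned none.

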